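# Load the wire feeder with the tall solder reel from the slanted rack

### The arm

A 6-joint arm with a two-finger parallel gripper is mounted at the origin on the work surface. World frame = base frame: x ahead of the robot, y to its left, z up, the work surface at z = 0. Lengths are in m, angles in rad, forces in N, time in s.
With the tool pointing down it reaches from about 0.35 to 0.925 m from the base axis. Payload 6.4 kg.
Tool frame: the origin (TCP) lies midway between the tips of the shut fingers; the grasp point (between the pads) lies env.grip_point_offset behind it (env.grip_point_offset is the distance from the TCP to the grasp point, in m); z points along the fingers, y is the line along which they close (so a half turn about z gives the same grasp; the last joint's range is limited). The gripper opens to 85 mm and grips with 20 to 120 N. Pads are 22 mm wide; open, the fingers measure 114 mm over their backs; the gripper's body (76 mm by 85 mm) begins 54 mm behind the grasp point. The pads swing forward as they close: fully open they stand 13 mm farther back than shut.
Start: joints at [-1.449, 0.245, 1.558, -0, 1.339, -0.174], TCP at [0.189, -0.622, 0.231] pointing down, gripper open.
Joint ranges: [-3.13, 3.13], [-1.02, 2.26], [0.13, 2.54], [-0.95, 4.09], [0.21, 2.88], [-2.74, 2.74]. Speed limits (rad/s): [2.57, 2.57, 3.14, 3.14, 3.14, 3.14].

### API

Orientations are given as a unit quaternion [w, x, y, z].
In Python, from cell import env gives the robot as it stands.
- The arm moves only by the tool apply_moves, never from a script. Its argument "deltas" is a list of rows, each an object of numbers: "jaw": the closure, from -1 (fully open) to 1 (shut); "tx", "ty", "tz": the shift along the tool's x, y, z in m; "twist": the turn about the tool's z in rad. A call has 1 to 10 rows; each row is the pose to reach, as a shift and turn from the pose commanded when the call began, along the tool's axes at that moment; what a row does not reach only later rows make up. A row lasts 1/10 s, in which the tool goes at most 50 mm and 8.59 degrees, less where a joint would pass 70% of its speed; a pose out of reach is approached as far as the arm can. A call with a gripper value outside its range is refused whole. The fingers move at their own pace and stop on an object; the grip force is fixed at half the most. Time passes only in rows, so rows that repeat a pose let the fingers close. It gives the time, the measured TCP pose, the force, the opening and the grip force at its end, in the units of the state.
- env.observe(): the state, without advancing time (a new reading comes with each control period).
- env.camera(name): name is "scene" or "top" or "wrist"; returns a dict with "color" (400x640x3 uint8, red, green, blue), "fovy" (degrees; the focal length in pixels is half the picture's height over the tangent of half this angle, whatever the lens; pixels are square), "cx", "cy" (the principal point, pixels), "world_to_cam" (4x4, takes a point from world to camera coordinates). Camera axes: x right, y up, looking along -z (the intrinsics and any distortion apply to the point x, -y, -z); pixel columns grow to the right and rows downward; lengths in m; the calibration is good to about 2 mm. A picture is of the moment at which its call begins. There is no depth.
- env.close_job(): hands the job in; it is judged then, once.
The state is a dict: "time_s": time; "joints": joint angles; "dq": joint speeds; "effort": joint torques, N m; "tcp_pos": TCP position; "eef_rot": TCP orientation; "contact_force": force on the tool from outside, world axes, zero at the start; "wrist_torque": the same for the moment, N m; "width": finger opening in m; "gripper_force": force on a finger pad.
Only numpy, scipy, OpenCV 4.12 (cv2) and the standard library are available. Lean on these libraries where they do the work, as an engineer would, in place of code of your own. Each camera call takes 0.05 s, during which the arm holds its last target. There are 200 camera calls.

### The job

Take the tall solder reel off its slanted peg and load it on the wire feeder: foot down over the upright spindle and fully home, with the feeder's drive pin up in one of the gaps of the reel's foot, so that the foot lies flat on the turntable. The pin may be anywhere round the spindle: rest the reel on it lightly and turn it until it drops in, without dropping or ramming the reel, then let go. Leave the flat reel on its peg and the other loose things where they are.

Things in the scene. Friction and masses are not known exactly. Their poses are not given: they have to be found in the camera images.
- tall_reel: The reel to move: solder reel 64 mm across, 70 mm tall overall, 15 mm bore right through, about 0.3 kg. Origin: centre of its foot; z along its axis from foot to hub. The foot, z 0-9 mm, has five teeth and between them five V-shaped gaps, one every 72 degrees, one along the reel's +x; gaps are 9 mm deep and about 9 mm wide at 22 mm from the axis, where the pin goes.
- hub (a point): on the tall reel's axis, z 57 mm: middle of its bare white hub, 34 mm across, which stands above the upper 64 mm flange from z 44 to z 70 mm; the place to grip
- flat_reel: The other reel on the rack, to be left there: 86 mm across, flanges 20 mm apart overall, with a 34 mm hub up to z 44 mm. Origin: centre of its foot, z along its axis.
- rack: Fixed dark steel rack, 250 mm wide (y), 130 deep (x), 102 high at its back; origin under its centre. Its slanted panel faces up and to its own -x, normal 40 degrees from vertical. Two 12 mm pegs, 50 mm long, 120 apart, stand square to the panel; each reel's foot rests on the panel. Which reel is on which peg varies, and the rack may be left or right of the feeder.
- peg_left (a point): foot of the rack's peg on its +y side, where the peg meets the panel, 78 mm above the bench; axes as the rack's
- peg_right (a point): the same for the peg on the rack's -y side
- feeder: Fixed grey wire feeder, 150 x 150 mm, housing 50 mm high, origin under its centre. On it a black turntable, 84 mm across, its top 60 mm above the bench, round a fixed upright spindle. The turntable is stiff (about 0.45 N m) and stays put under a light touch. One steel drive pin, 6 mm thick, 7 mm high, stands on it 22 mm from the spindle's axis.
- seat (a point): On the spindle's axis at the turntable's top: where the reel's origin is when fully seated (pin in a gap, teeth on the turntable). The pin's angle round the spindle differs every time and is not measured; a reel not on a gap is propped 7 mm too high on the pin.
- spindle_top (a point): rounded tip of the spindle, which is 12 mm thick and 45 mm high above seat
- flux_bottle: white plastic bottle, 40 mm across, 100 mm tall, origin under its centre; a bystander
- screwdriver: screwdriver with black handle lying on the bench; a bystander
- tip_tin: open tin of brass wool, 68 mm across, 35 mm tall, origin under its centre; a bystander
- board_clamp: low clamp holding a green circuit board, 70 x 120 x 36 mm, origin under its centre; a bystander
- cleaner_can: bare metal can, 52 mm across, 120 mm tall, origin under its centre; a bystander

How it is judged:
By the outcome, as a careful person would: the job done as asked, in the order asked, and still so for the second after the job is handed in, with the robot touching nothing.
It also fails if it takes over 51 s, if anything falls off the work surface, if the arm or the gripper's body presses on something with over 40 N, if the wrist force passes 120 N, or if a joint passes its speed limit or range.

## Working session

There is one attempt and no reset: what is moved stays moved. The work goes in short steps, Python scripts to look and compute and a tool call to move; the robot and the scene stay as the last step left them, time stands still between calls to the robot, and variables do not carry over. Pictures are saved under pics/ and viewed, at most 10 in all, crops included, and the job is handed in when it is done.

Besides the shell and the picture viewer there is one more tool, called after "Request:" in YAML: its name, and indented under it one key for each argument. apply_moves: Moves the arm, as the interface text tells. Its arguments: {"type":"object","properties":{"deltas":{"type":"array","items":{"type":"object","properties":{"jaw":{"type":"number"},"tx":{"type":"number"},"ty":{"type":"number"},"tz":{"type":"number"},"twist":{"type":"number"}}}}},"required":["deltas"]}

```bash
mkdir -p pics; ls; python3 - <<'E'
from cell import env
import cv2,numpy as np
s=env.observe();print(s['time_s'],s['tcp_pos'],s['eef_rot'],env.grip_point_offset,s['width'])
for n in ['scene','top']:
    c=env.camera(n);cv2.imwrite(f'pics/{n}0.png',c['color'][...,::-1])
    print(n,c['fovy'],c['cx'],c['cy'],[k for k in c if k!='color']);print(np.round(c['world_to_cam'],4).tolist())
E
```

```text
pics
0.0 [ 0.18939469 -0.62119163  0.23014869] [-9.80641761e-04  9.89084188e-01  1.47348254e-01  1.19127528e-05] 0.0187 0.08580344102813992
scene 46.826709880522216 316.73703705029527 202.41379940015287 ['fovy', 'cx', 'cy', 'world_to_cam']
[[0.6635, 0.748, 0.0163, -0.2907], [-0.6153, 0.5331, 0.5807, 0.333], [0.4256, -0.3953, 0.814, -1.5236], [0.0, 0.0, 0.0, 1.0]]
top 57.52640985708951 316.79794466948226 198.67756358770336 ['fovy', 'cx', 'cy', 'world_to_cam']
[[-0.0964, -0.9953, 0.0005, -0.0552], [0.9677, -0.0936, 0.2339, -0.5904], [-0.2327, 0.023, 0.9723, -0.9694], [0.0, 0.0, 0.0, 1.0]]
```

View pics/scene0.png

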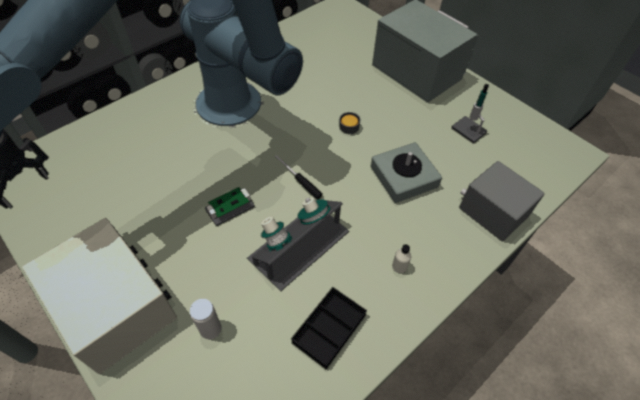

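View pics/top0.png

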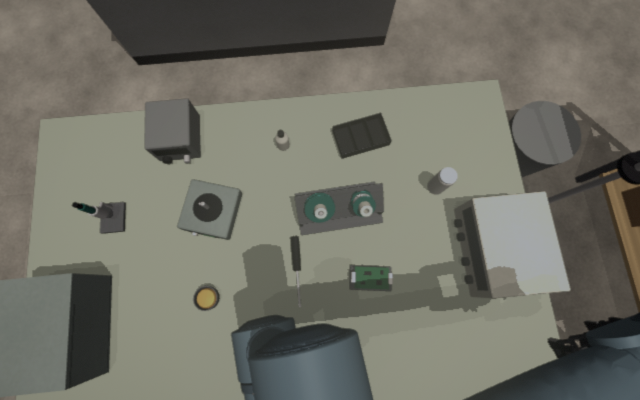

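The top view shows the rack at about (340,207), with the tall reel at (362,205) on its -y peg and the flat reel at (319,208). The feeder is at (210,208). I'll zoom in on these.

```bash
python3 - <<'E'
import cv2,numpy as np
t=cv2.imread('pics/top0.png');s=cv2.imread('pics/scene0.png')
z=lambda im,x,y,w,h:cv2.resize(im[y:y+h,x:x+w],(400,300),interpolation=cv2.INTER_CUBIC)
cv2.imwrite('pics/z1.png',np.vstack([np.hstack([z(t,285,165,107,80),z(s,245,185,107,80)]),np.hstack([z(t,160,165,107,80),z(s,360,135,107,80)])]))
E
```

```text
(no output)
```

View pics/z1.png

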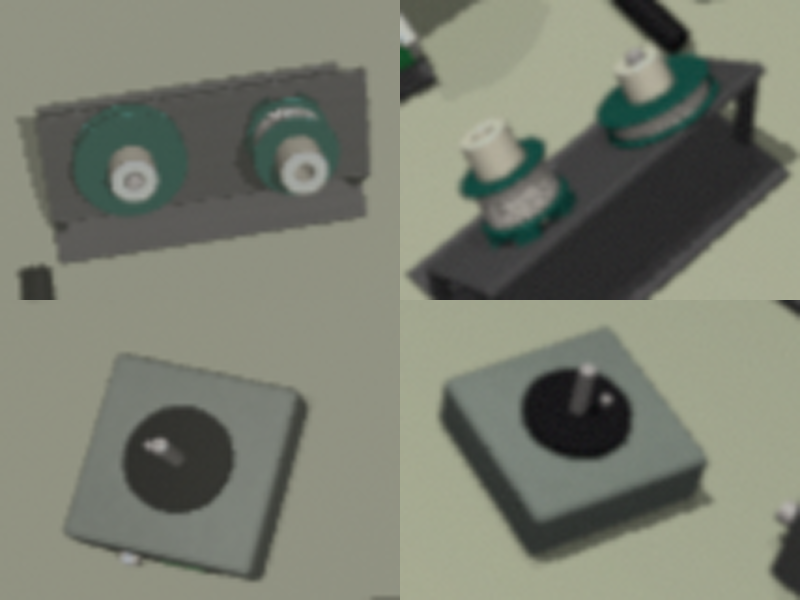

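The crops show the hub tops: tall at top crop (304,172) and scene crop (85,130), flat at (134,181) and (235,55). The spindle tip is at (150,144) and (188,70), and the pin is at scene (206,100).

```bash
cat > h.py <<'E'
import numpy as np,cv2
from cell import env
def ray(c,u,v):
    f=200/np.tan(np.radians(c['fovy'])/2);W=np.array(c['world_to_cam'])
    d=W[:3,:3].T@np.array([(u-c['cx'])/f,-(v-c['cy'])/f,-1]);return -W[:3,:3].T@W[:3,3],d/np.linalg.norm(d)
def tri(rs):
    A=0;b=0
    for o,d in rs:
        P=np.eye(3)-np.outer(d,d);A=A+P;b=b+P@o
    x=np.linalg.solve(A,b);return x,[float(np.linalg.norm((np.eye(3)-np.outer(d,d))@(x-o))) for o,d in rs]
def plane(r,z): o,d=r;return o+d*(z-o[2])/d[2]
def proj(c,p):
    f=200/np.tan(np.radians(c['fovy'])/2);W=np.array(c['world_to_cam']);q=W[:3,:3]@np.asarray(p)+W[:3,3]
    return np.array([c['cx']-f*q[0]/q[2],c['cy']+f*q[1]/q[2]])
def R(s=None):
    w,x,y,z=(s or env.observe())['eef_rot']
    from scipy.spatial.transform import Rotation as Q
    return Q.from_quat([x,y,z,w]).as_matrix()
E
python3 - <<'E'
from h import *
T=env.camera('top');S=env.camera('scene')
def p(a,b,ta,sb):return tri([ray(T,ta[0]+a[0]/3.738-.4,ta[1]+a[1]/3.75-.4),ray(S,sb[0]+b[0]/3.738-.4,sb[1]+b[1]/3.75-.4)])
r=((285,165),(245,185));f=((160,165),(360,135))
tall,e1=p((304,172),(85,130),*r);flat,e2=p((134,181),(235,55),*r);sp,e3=p((150,144),(188,70),*f)
print('tall',tall,e1,'flat',flat,e2,'spin',sp,e3)
print('pin',plane(ray(S,360+206/3.738-.4,135+100/3.75-.4),.067)-sp)
yaw=0
for i in range(10):
    a=np.array([-np.sin(np.radians(40))*np.cos(yaw),-np.sin(np.radians(40))*np.sin(yaw),np.cos(np.radians(40))])
    A=tall-.07*a;B=flat-.044*a;d=B-A;yaw=np.arctan2(-d[0],d[1])
print('yaw',yaw,'axis',a,'feet',A,B,np.linalg.norm(d),'hub',A+.057*a)
c=[plane(ray(T,160+x/3.738-.4,165+y/3.75-.4),.05) for x,y in [(122,53),(305,92),(260,280),(66,233)]]
print(c,np.mean(c,0)); s=env.observe();print(s['joints'],R(s))
E
```

```text
tall [ 0.52363706 -0.2369824   0.12971164] [0.0006539343507956997, 0.0006539343507957357] flat [ 0.53209611 -0.11685393  0.11131453] [7.514426469431033e-07, 7.514426469995607e-07] spin [0.59244039 0.20927963 0.09776234] [0.00350285626346454, 0.003502856263464496]
pin [ 0.01303905  0.00884001 -0.03076234]
yaw 0.06892674913734684 axis [-0.64126131 -0.04427019  0.76604444] feet [ 0.56852535 -0.23388349  0.07608853] [ 0.56031161 -0.11490604  0.07760857] 0.11927031800479938 hub [ 0.53197346 -0.23640689  0.11975306]
[array([0.68263077, 0.24734749, 0.05      ]), array([0.63701246, 0.10525465, 0.05      ]), array([0.49328691, 0.14626683, 0.05      ]), array([0.54344263, 0.29232773, 0.05      ])] [0.58909319 0.19779918 0.05      ]
[-1.44910509e+00  2.45569283e-01  1.55854328e+00 -2.97425372e-05
  1.33869235e+00 -1.74102372e-01] [[ 9.56569124e-01  2.91505540e-01 -1.75889194e-04]
 [ 2.91505537e-01 -9.56568389e-01  1.19978698e-03]
 [ 1.81494509e-04 -1.19895185e-03 -9.99999265e-01]]
```

Peg feet come out at 76–78 mm height and 119 mm apart, which matches the given sizes. Next I'll move to a look position near the rack, with the tool's y along the rack's y.

```bash
cat >> h.py <<'E'
def to(p):
    s=env.observe();return np.round(R(s).T@(np.asarray(p)-s['tcp_pos']),4)
E
python3 -c "
from h import *
print(to([.42,-.24,.29]))"
```

```text
[ 0.3318 -0.2977 -0.059 ]
```

Request:
apply_moves:
  deltas:
    - {"tx": 0.03,"ty": -0.03,"tz": -0.03,"twist": 0.03,"jaw": -1}
    - {"tx": 0.07,"ty": -0.06,"tz": -0.059,"twist": 0.06,"jaw": -1}
    - {"tx": 0.105,"ty": -0.09,"tz": -0.059,"twist": 0.09,"jaw": -1}
    - {"tx": 0.14,"ty": -0.12,"tz": -0.059,"twist": 0.12,"jaw": -1}
    - {"tx": 0.175,"ty": -0.15,"tz": -0.059,"twist": 0.15,"jaw": -1}
    - {"tx": 0.21,"ty": -0.185,"tz": -0.059,"twist": 0.18,"jaw": -1}
    - {"tx": 0.245,"ty": -0.22,"tz": -0.059,"twist": 0.21,"jaw": -1}
    - {"tx": 0.28,"ty": -0.25,"tz": -0.059,"twist": 0.227,"jaw": -1}
    - {"tx": 0.315,"ty": -0.28,"tz": -0.059,"twist": 0.227,"jaw": -1}
    - {"tx": 0.332,"ty": -0.298,"tz": -0.059,"twist": 0.227,"jaw": -1}

```text
time_s: 1.2
tcp_pos: [0.4213, -0.2372, 0.2903]
eef_rot: [-0.0, 0.999, 0.036, 0.0]
contact_force: [-0.3, 0.3, 0.0]
width: 0.0855
gripper_force: 0.0
```

Request:
apply_moves:
  deltas:
    - {"jaw": -1}

```text
schema error: expected keys jaw, tx, ty, tz, twist
```

```bash
python3 - <<'E'
from h import *
s=env.observe();print(s['time_s'],s['tcp_pos'],s['joints'])
c=env.camera('wrist');cv2.imwrite('pics/w1.png',c['color'][...,::-1]);print(c['fovy'],np.round(c['world_to_cam'],3).tolist())
a=np.array([-.641,-.044,.766]);A=np.array([.5685,-.2339,.0761])
for n,q in [('foot',A),('hubtop',A+.07*a),('tip',A+.05*a),('spin',[.59,.205,.105])]:print(n,proj(c,q))
E
```

```text
1.2 [ 0.4213067  -0.23719596  0.29029631] [-7.48130375e-01 -2.04173204e-01  1.90624220e+00  5.81361806e-04
  1.43938265e+00  7.51046442e-01]
63.68058622736279 [[0.071, -0.997, -0.0, -0.266], [0.959, 0.068, -0.274, -0.336], [0.274, 0.019, 0.962, -0.546], [0.0, 0.0, 0.0, 1.0]]
foot [328.08739389  29.78821198]
hubtop [328.93754501  71.86567915]
tip [328.67149535  58.69778957]
spin [-172.69008962  -45.23722902]
```

View pics/w1.png

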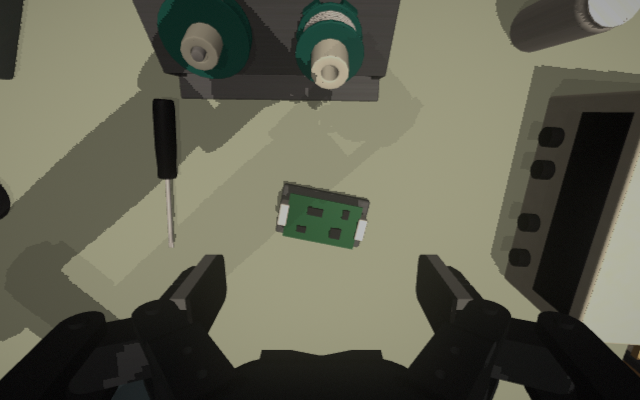

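The wrist view shows the tall reel's hub top at (330,70), against a predicted (329,72), so the position holds. The flat hub is at (199,50). I'll move closer for an accurate look.

Request:
apply_moves:
  deltas:
    - {"tx": 0.02,"ty": 0,"tz": 0.02,"twist": 0,"jaw": -1}
    - {"tx": 0.05,"ty": 0,"tz": 0.06,"twist": 0,"jaw": -1}
    - {"tx": 0.05,"ty": 0,"tz": 0.06,"twist": 0,"jaw": -1}
    - {"tx": 0.05,"ty": 0,"tz": 0.06,"twist": 0,"jaw": -1}

```text
time_s: 1.65
tcp_pos: [0.4696, -0.2363, 0.2292]
eef_rot: [-0.001, 0.999, 0.035, -0.001]
contact_force: [0.2, 0.1, 0.7]
width: 0.0855
gripper_force: 0.0
```

```bash
python3 - <<'E'
from h import *
s=env.observe();print(s['time_s'],s['tcp_pos'])
c=env.camera('wrist');cv2.imwrite('pics/w2.png',c['color'][...,::-1]);
a=np.array([-.641,-.044,.766]);A=np.array([.5685,-.2339,.0761])
for n,q in [('foot',A),('hubtop',A+.07*a),('tip',A+.05*a)]:print(n,proj(c,q))
E
```

```text
1.65 [ 0.46956515 -0.23629673  0.22919791]
foot [326.30055595  74.28436592]
hubtop [327.04097944 132.10134742]
tip [326.80564882 113.72523402]
```

View pics/w2.png

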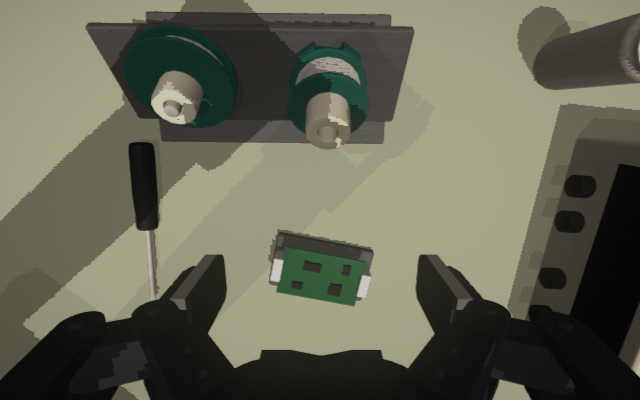

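The hub top is at (328,132), against a predicted (327,132). The rack edges are square to the tool, so I'll descend to grasp the hub near its outer end, where the fingertips clear the flange.

Request:
apply_moves:
  deltas:
    - {"tx": 0.03,"ty": 0.002,"tz": 0.01,"twist": 0,"jaw": -1}
    - {"tx": 0.056,"ty": 0.0045,"tz": 0.035,"twist": 0,"jaw": -1}
    - {"tx": 0.056,"ty": 0.0045,"tz": 0.07,"twist": 0,"jaw": -1}
    - {"tx": 0.056,"ty": 0.0045,"tz": 0.1,"twist": 0,"jaw": -1}
    - {"tx": 0.056,"ty": 0.0045,"tz": 0.121,"twist": 0,"jaw": -1}
    - {"tx": 0.056,"ty": 0.0045,"tz": 0.121,"twist": 0,"jaw": -1}

```text
time_s: 2.3
tcp_pos: [0.5248, -0.2371, 0.1084]
eef_rot: [-0.001, 0.999, 0.034, -0.001]
contact_force: [-0.3, 0.1, 0.3]
width: 0.0854
gripper_force: 0.0
```

Request:
apply_moves:
  deltas:
    - {"tx": 0,"ty": 0,"tz": 0,"twist": 0,"jaw": -0.3}
    - {"tx": 0,"ty": 0,"tz": 0,"twist": 0,"jaw": 0}
    - {"tx": 0,"ty": 0,"tz": 0,"twist": 0,"jaw": 0.5}
    - {"tx": 0,"ty": 0,"tz": 0,"twist": 0,"jaw": 1}
    - {"tx": 0,"ty": 0,"tz": 0,"twist": 0,"jaw": 1}
    - {"tx": 0,"ty": 0,"tz": 0,"twist": 0,"jaw": 1}
    - {"tx": 0,"ty": 0,"tz": 0,"twist": 0,"jaw": 1}
    - {"tx": 0,"ty": 0,"tz": 0,"twist": 0,"jaw": 1}

```text
time_s: 3.1
tcp_pos: [0.527, -0.2376, 0.1112]
eef_rot: [0.001, 0.999, 0.034, 0.001]
contact_force: [-2.3, 1.6, 6.7]
width: 0.0312
gripper_force: 59.4
```

```bash
python3 - <<'E'
from h import *
s=env.observe();print({k:np.round(s[k],4).tolist() for k in ['time_s','tcp_pos','contact_force','wrist_torque','width','gripper_force','eef_rot']})
E
```

```text
{'time_s': 3.1, 'tcp_pos': [0.527, -0.2376, 0.1112], 'contact_force': [-2.2788, 1.5972, 6.7058], 'wrist_torque': [0.1014, 0.3199, -0.1332], 'width': 0.0312, 'gripper_force': 59.376, 'eef_rot': [0.0007, 0.9994, 0.0343, 0.0008]}
```

Gripped. Now I'll pull 44 mm out along the peg axis, leaving about 6 mm engaged.

Request:
apply_moves:
  deltas:
    - {"tx": -0.0039,"ty": 0,"tz": -0.0046,"twist": 0,"jaw": 1}
    - {"tx": -0.0077,"ty": 0,"tz": -0.0092,"twist": 0,"jaw": 1}
    - {"tx": -0.0116,"ty": 0,"tz": -0.0138,"twist": 0,"jaw": 1}
    - {"tx": -0.0154,"ty": 0,"tz": -0.0184,"twist": 0,"jaw": 1}
    - {"tx": -0.0193,"ty": 0,"tz": -0.023,"twist": 0,"jaw": 1}
    - {"tx": -0.0231,"ty": 0,"tz": -0.0276,"twist": 0,"jaw": 1}
    - {"tx": -0.0257,"ty": 0,"tz": -0.0306,"twist": 0,"jaw": 1}
    - {"tx": -0.0283,"ty": 0,"tz": -0.0337,"twist": 0,"jaw": 1}
    - {"tx": -0.0283,"ty": 0,"tz": -0.0337,"twist": 0,"jaw": 1}

```text
time_s: 4.0
tcp_pos: [0.4985, -0.2393, 0.1441]
eef_rot: [0.0, 0.999, 0.034, 0.001]
contact_force: [2.8, 1.3, 1.8]
width: 0.0314
gripper_force: 60.7
```

```bash
python3 - <<'E'
from h import *
s=env.observe();print({k:np.round(s[k],4).tolist() for k in ['time_s','tcp_pos','contact_force','wrist_torque','width','gripper_force','eef_rot']})
w=env.camera('wrist')['color'];sc=env.camera('scene')['color']
z=lambda im,x,y,a,b:cv2.resize(im[y:y+b,x:x+a],(400,400),interpolation=cv2.INTER_CUBIC)
cv2.imwrite('pics/p3.png',np.hstack([z(w,140,0,400,400),z(sc,240,160,120,120)])[...,::-1])
E
```

```text
{'time_s': 4.0, 'tcp_pos': [0.4985, -0.2393, 0.1441], 'contact_force': [2.768, 1.2832, 1.8051], 'wrist_torque': [0.2017, -0.6141, 0.0256], 'width': 0.0314, 'gripper_force': 60.6523, 'eef_rot': [0.0005, 0.9994, 0.0344, 0.001]}
```

View pics/p3.png

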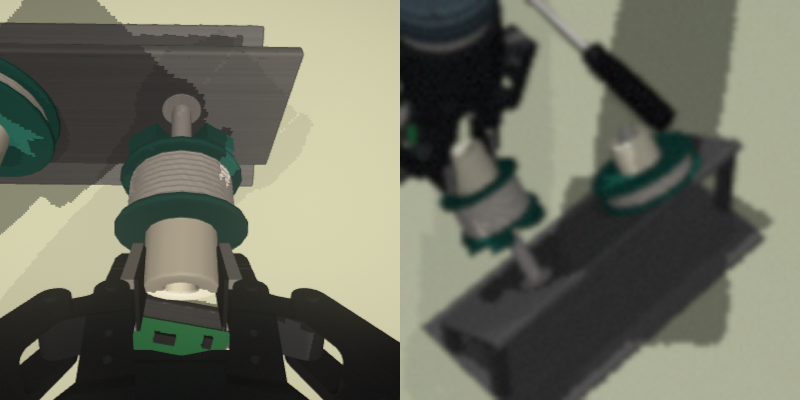

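The reel is held at its hub with only the peg tip still in the bore. I'll swing the tool in an arc about the peg tip, which hooks the foot and pivots the reel upright between the pads.

Request:
apply_moves:
  deltas:
    - {"tx": 0.0029,"ty": 0,"tz": -0.0023,"twist": 0,"jaw": 1}
    - {"tx": 0.0058,"ty": 0,"tz": -0.0046,"twist": 0,"jaw": 1}
    - {"tx": 0.0088,"ty": 0,"tz": -0.0069,"twist": 0,"jaw": 1}
    - {"tx": 0.0121,"ty": 0,"tz": -0.0086,"twist": 0,"jaw": 1}
    - {"tx": 0.0154,"ty": 0,"tz": -0.0104,"twist": 0,"jaw": 1}
    - {"tx": 0.0187,"ty": 0,"tz": -0.0121,"twist": 0,"jaw": 1}

```text
time_s: 4.7
tcp_pos: [0.5135, -0.2371, 0.1519]
eef_rot: [-0.001, 0.999, 0.035, -0.005]
contact_force: [-5.2, -2.6, -10.9]
width: 0.0314
gripper_force: 60.3
```

Request:
apply_moves:
  deltas:
    - {"tx": 0.0035,"ty": 0,"tz": -0.0015,"twist": 0,"jaw": 1}
    - {"tx": 0.007,"ty": 0,"tz": -0.0027,"twist": 0,"jaw": 1}
    - {"tx": 0.0105,"ty": 0,"tz": -0.0037,"twist": 0,"jaw": 1}
    - {"tx": 0.014,"ty": 0,"tz": -0.0043,"twist": 0,"jaw": 1}
    - {"tx": 0.0178,"ty": 0,"tz": -0.0047,"twist": 0,"jaw": 1}
    - {"tx": 0.0215,"ty": 0,"tz": -0.005,"twist": 0,"jaw": 1}
    - {"tx": 0.0215,"ty": 0,"tz": -0.005,"twist": 0,"jaw": 1}

```text
time_s: 5.4
tcp_pos: [0.5348, -0.236, 0.157]
eef_rot: [-0.001, 0.999, 0.035, -0.005]
contact_force: [-7.4, -2.9, -7.0]
width: 0.031
gripper_force: 60.4
```

```bash
python3 - <<'E'
from h import *
s=env.observe();print({k:np.round(s[k],4).tolist() for k in ['time_s','tcp_pos','contact_force','wrist_torque','width','gripper_force','eef_rot']})
w=env.camera('wrist')['color'];sc=env.camera('scene')['color']
z=lambda im,x,y,a,b:cv2.resize(im[y:y+b,x:x+a],(400,400),interpolation=cv2.INTER_CUBIC)
cv2.imwrite('pics/p4.png',np.hstack([z(w,140,0,400,400),z(sc,240,160,120,120)])[...,::-1])
E
```

```text
{'time_s': 5.4, 'tcp_pos': [0.5348, -0.236, 0.157], 'contact_force': [-7.371, -2.9072, -7.0055], 'wrist_torque': [-0.6578, 1.5195, -0.0429], 'width': 0.031, 'gripper_force': 60.3915, 'eef_rot': [-0.0012, 0.9994, 0.0347, -0.0052]}
```

View pics/p4.png

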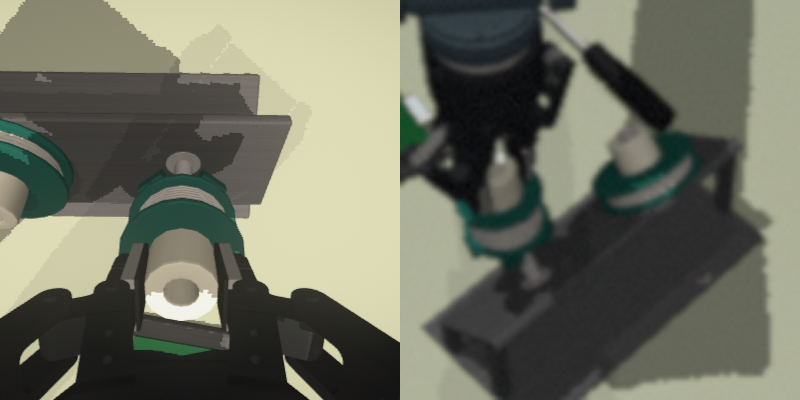

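The reel has pivoted most of the way, with the bore visible at crop (181,292). I'll measure the remaining tilt from the bore ellipse.

```bash
cat > tilt.py <<'E'
from h import *
def tilt(im,c,box):
    x0,x1,y0,y1=box;g=cv2.cvtColor(im,cv2.COLOR_RGB2GRAY)[y0:y1,x0:x1];best=[]
    cn,_=cv2.findContours(cv2.Canny(cv2.GaussianBlur(g,(3,3),0),30,80),cv2.RETR_LIST,cv2.CHAIN_APPROX_NONE)
    for k in cn:
        if len(k)>35:
            (u,v),(a,b),ang=cv2.fitEllipse(k);_,d=ray(c,u+x0,v+y0)
            view=np.degrees(np.arctan2(-d[0],-d[2]))  # ray lean toward -x>0 handled below
            print('ell',round(u+x0,1),round(v+y0,1),round(a,1),round(b,1),round(ang),'view lean',round(view,1),'tilt',round(np.degrees(np.arccos(a/b))-abs(view),1),len(k))
E
python3 - <<'E'
from tilt import *
im=cv2.imread('pics/p4.png')[:,:400,::-1]
c=env.camera('wrist');full=c['color']
tilt(full,c,(275,370,255,330))
cv2.imwrite('pics/p4b.png',cv2.resize(full[220:340,260:380],(600,600),interpolation=cv2.INTER_CUBIC)[...,::-1])
E
```

```text
ell 326.2 335.2 17.9 103.5 104 view lean 38.8 tilt 41.2 140
ell 344.1 310.0 7.0 21.9 57 view lean 34.7 tilt 36.6 36
ell 347.1 293.7 6.0 12.9 130 view lean 32.0 tilt 30.0 38
ell 320.8 291.8 27.7 35.7 92 view lean 32.0 tilt 7.0 89
ell 318.3 292.1 26.9 46.3 86 view lean 32.1 tilt 22.4 121
ell 364.3 272.2 4.3 32.7 167 view lean 28.2 tilt 54.3 69
ell 381.8 211.0 68.3 129.1 0 view lean 17.3 tilt 40.7 300
ell 278.2 316.2 29.1 29.2 0 view lean 36.3 tilt -31.2 261
ell 277.5 265.2 1.0 19.1 15 view lean 28.0 tilt 59.0 40
```

The bore ellipse gives about 7° left, so I'll push a bit further.

Request:
apply_moves:
  deltas:
    - {"tx": 0.003,"ty": 0,"tz": -0.0003,"twist": 0,"jaw": 1}
    - {"tx": 0.006,"ty": 0,"tz": -0.0005,"twist": 0,"jaw": 1}
    - {"tx": 0.0085,"ty": 0,"tz": -0.0005,"twist": 0,"jaw": 1}
    - {"tx": 0.0085,"ty": 0,"tz": -0.0005,"twist": 0,"jaw": 1}

```text
time_s: 5.95
tcp_pos: [0.5432, -0.2356, 0.1578]
eef_rot: [-0.001, 0.999, 0.035, -0.005]
contact_force: [-8.7, -2.4, -5.8]
width: 0.0308
gripper_force: 60.1
```

```bash
python3 - <<'E'
from tilt import *
s=env.observe();print(s['time_s'],s['tcp_pos'],s['contact_force'])
c=env.camera('wrist');tilt(c['color'],c,(275,370,255,330))
E
```

```text
5.95 [ 0.5432042  -0.23562372  0.15784466] [-8.74517218 -2.44767259 -5.75499763]
ell 292.2 327.9 4.2 35.4 97 view lean 38.0 tilt 45.2 61
ell 344.3 315.1 5.1 23.1 53 view lean 35.6 tilt 41.6 39
ell 320.8 293.6 30.5 35.7 92 view lean 32.3 tilt -0.9 94
ell 320.6 293.6 30.7 37.0 93 view lean 32.3 tilt 1.6 105
ell 322.0 295.6 67.7 83.1 106 view lean 32.6 tilt 2.7 455
ell 360.9 270.4 9.7 48.0 166 view lean 28.0 tilt 50.3 69
ell 354.4 265.4 0.9 19.5 170 view lean 27.2 tilt 60.0 42
ell 287.5 265.0 0.9 18.7 10 view lean 27.9 tilt 59.4 40
ell 277.5 265.1 1.0 19.0 15 view lean 28.0 tilt 58.8 40
```

Tilt is now about 0–2°. Lift clear of the peg.

Request:
apply_moves:
  deltas:
    - {"tx": 0,"ty": 0,"tz": -0.005,"twist": 0,"jaw": 1}
    - {"tx": 0,"ty": 0,"tz": -0.015,"twist": 0,"jaw": 1}
    - {"tx": 0,"ty": 0,"tz": -0.035,"twist": 0,"jaw": 1}
    - {"tx": 0,"ty": 0,"tz": -0.06,"twist": 0,"jaw": 1}
    - {"tx": 0,"ty": 0,"tz": -0.08,"twist": 0,"jaw": 1}
    - {"tx": 0,"ty": 0,"tz": -0.08,"twist": 0,"jaw": 1}
    - {"tx": 0,"ty": 0,"tz": -0.08,"twist": 0,"jaw": 1}

```text
time_s: 6.7
tcp_pos: [0.5468, -0.2355, 0.2404]
eef_rot: [-0.0, 0.999, 0.034, 0.0]
contact_force: [-0.6, 0.5, -4.2]
width: 0.0313
gripper_force: 61.5
```

```bash
python3 - <<'E'
from tilt import *
s=env.observe();print(s['time_s'],s['tcp_pos'],s['contact_force'],s['joints'])
c=env.camera('wrist');tilt(c['color'],c,(275,370,255,330))
W=c['world_to_cam'];f=200/np.tan(np.radians(c['fovy'])/2)
for (u,v,b,D) in [(320.8,293.6,35.8,.015),(322,295.6,83.1,.034)]:
    o,d=ray(c,u,v);zc=f*D/b;dz=-(W[2,:3]@d);print('H-tcp',R(s).T@(o+d*zc/dz-s['tcp_pos']))
print(to([.47,.19,s['tcp_pos'][2]]))
E
```

```text
6.7 [ 0.54676088 -0.23554602  0.2404241 ] [-0.64589881  0.48545333 -4.20225041] [-5.97187004e-01  1.10975242e-01  1.69346764e+00  3.07037102e-04
  1.33687403e+00  9.04535653e-01]
ell 282.3 318.6 1.1 19.2 9 view lean 36.1 tilt 50.7 42
ell 320.8 293.8 30.0 35.9 92 view lean 31.7 tilt 1.6 93
ell 323.9 294.3 28.8 48.1 98 view lean 31.8 tilt 21.4 131
ell 320.8 292.9 63.3 74.5 91 view lean 31.6 tilt 0.2 197
ell 365.0 272.9 3.0 31.1 168 view lean 27.8 tilt 56.7 69
ell 320.8 289.1 71.4 79.2 90 view lean 31.0 tilt -5.4 291
ell 277.4 265.1 0.9 19.5 15 view lean 27.4 tilt 59.9 40
H-tcp [-4.28722740e-03  1.32799912e-05 -2.35048129e-02]
H-tcp [-0.00333826  0.00050554 -0.02653237]
[-0.0467 -0.4295 -0.0005]
```

The reel is held upright and off the peg. I'll move to a look position in front of the feeder.

Request:
apply_moves:
  deltas:
    - {"tx": -0.01,"ty": -0.025,"tz": 0,"twist": 0,"jaw": 1}
    - {"tx": -0.02,"ty": -0.07,"tz": 0,"twist": 0,"jaw": 1}
    - {"tx": -0.03,"ty": -0.115,"tz": 0,"twist": 0,"jaw": 1}
    - {"tx": -0.04,"ty": -0.16,"tz": 0,"twist": 0,"jaw": 1}
    - {"tx": -0.047,"ty": -0.205,"tz": 0,"twist": 0,"jaw": 1}
    - {"tx": -0.047,"ty": -0.25,"tz": 0,"twist": 0,"jaw": 1}
    - {"tx": -0.047,"ty": -0.295,"tz": 0,"twist": 0,"jaw": 1}
    - {"tx": -0.047,"ty": -0.34,"tz": 0,"twist": 0,"jaw": 1}
    - {"tx": -0.047,"ty": -0.385,"tz": 0,"twist": 0,"jaw": 1}
    - {"tx": -0.047,"ty": -0.43,"tz": 0,"twist": 0,"jaw": 1}

```text
time_s: 7.75
tcp_pos: [0.4688, 0.1917, 0.2388]
eef_rot: [0.0, 0.999, 0.034, -0.001]
contact_force: [0.5, 0.1, -4.0]
width: 0.031
gripper_force: 61.4
```

Request:
apply_moves:
  deltas:
    - {"tx": 0,"ty": 0,"tz": 0,"twist": 0,"jaw": 1}
    - {"tx": 0,"ty": 0,"tz": 0,"twist": 0,"jaw": 1}

```text
time_s: 7.95
tcp_pos: [0.469, 0.1908, 0.2389]
eef_rot: [0.0, 0.999, 0.036, -0.001]
contact_force: [0.1, -0.1, -3.8]
width: 0.0309
gripper_force: 61.8
```

```bash
python3 - <<'E'
from tilt import *
s=env.observe();print(s['time_s'],s['tcp_pos'],s['joints'])
c=env.camera('wrist');cv2.imwrite('pics/f1.png',c['color'][...,::-1]);tilt(c['color'],c,(285,358,255,330))
np.savez('pics/f1.npz',W=c['world_to_cam'])
E
```

```text
7.95 [0.46903413 0.19080168 0.2388551 ] [ 1.62267519e-01 -1.02191213e-01  1.91028412e+00 -3.24500622e-04
  1.33655011e+00  1.66184067e+00]
ell 320.8 293.8 30.0 36.0 91 view lean 31.9 tilt 1.7 93
ell 320.8 293.8 30.3 36.8 91 view lean 31.9 tilt 2.7 97
ell 322.0 292.1 65.4 76.8 68 view lean 31.6 tilt 0.0 461
ell 287.4 264.9 0.9 18.9 10 view lean 27.4 tilt 59.9 40
```

View pics/f1.png

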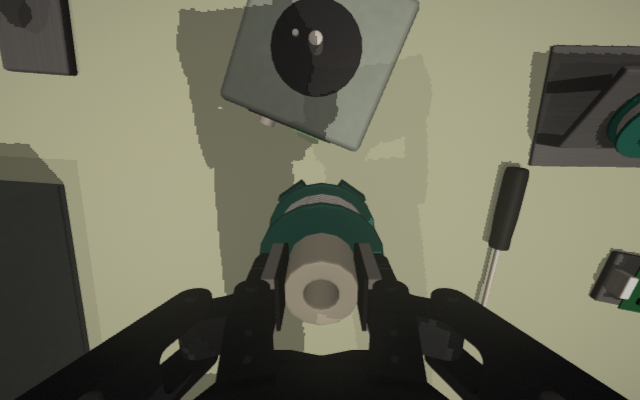

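The wrist view shows the spindle tip at about (316,37), the turntable centred near (316,47) and the pin at about (295,33). The reel is upright, and two foot teeth show at (292,187) and (350,187). I'll measure the spindle and pin now.

```bash
python3 - <<'E'
from h import *
c=env.camera('wrist');im=c['color'];g=cv2.cvtColor(im,cv2.COLOR_RGB2GRAY)
m=(g[0:110,255:375]<62).astype(np.uint8);m=cv2.morphologyEx(m,cv2.MORPH_CLOSE,np.ones((15,15)))
cn=max(cv2.findContours(m,cv2.RETR_EXTERNAL,cv2.CHAIN_APPROX_NONE)[0],key=cv2.contourArea)
cn=np.array([p for p in cn[:,0] if p[1]>1]);e=cv2.fitEllipse(cn);print(e)
u,v=e[0][0]+255,e[0][1];C=plane(ray(c,u,v),.06);print('turntable',C,'dia px',e[1])
b=(g[0:80,280:340]>120).astype(np.uint8);n,l,st,ce=cv2.connectedComponentsWithStats(b)
for i in range(1,n):
    if st[i,4]>6:print(st[i],ce[i]+[280,0],'tip',plane(ray(c,*(ce[i]+[280,0])),.105),'pin',plane(ray(c,*(ce[i]+[280,0])),.067))
# top view turntable
t=env.camera('top');gt=cv2.cvtColor(t['color'],cv2.COLOR_RGB2GRAY)[180:235,185:232]
print(cv2.imwrite('pics/tt.png',gt))
s=env.camera('scene');gs=cv2.cvtColor(s['color'],cv2.COLOR_RGB2GRAY)
for nm,cc,(x0,x1,y0,y1) in [('top',t,(185,232,180,235)),('scene',s,(385,430,145,185))]:
    q=cv2.cvtColor(cc['color'],cv2.COLOR_RGB2GRAY)[y0:y1,x0:x1];m=cv2.morphologyEx((q<62).astype(np.uint8),cv2.MORPH_CLOSE,np.ones((7,7)))
    k=max(cv2.findContours(m,cv2.RETR_EXTERNAL,cv2.CHAIN_APPROX_NONE)[0],key=cv2.contourArea);e=cv2.fitEllipse(k);print(nm,e,plane(ray(cc,e[0][0]+x0,e[0][1]+y0),.06))
E
```

```text
((59.33952713012695, 46.10954284667969), (89.69493865966797, 101.06922149658203), 178.14190673828125)
turntable [0.59405848 0.20439339 0.06      ] dia px (89.69493865966797, 101.06922149658203)
[11  0  7  2  9] [2.94111111e+02 2.22222222e-01] tip [0.6169723  0.22033815 0.105     ] pin [0.62765943 0.22384446 0.067     ]
[53  0  7  4 18] [336.88888889   1.05555556] tip [0.61865473 0.18798671 0.105     ] pin [0.62957295 0.18704962 0.067     ]
[12 30  4  5 17] [293.58823529  31.88235294] tip [0.59532241 0.21974755 0.105     ] pin [0.60303598 0.22317274 0.067     ]
[33 31  8 13 65] [316.6         36.75384615] tip [0.59313735 0.20171829 0.105     ] pin [0.60055081 0.20266721 0.067     ]
True
top ((18.14955711364746, 34.005096435546875), (27.734712600708008, 46.37942886352539), 33.32173538208008) [0.57116186 0.21488973 0.06      ]
scene ((21.864166259765625, 19.440841674804688), (23.110671997070312, 29.992107391357422), 103.13117980957031) [0.59567824 0.19799995 0.06      ]
```

The turntable centre is (0.594, 0.204) and the spindle tip (0.593, 0.202). The pin lies 22 mm away at about 66°, which matches the given radius. I'll move over the spindle and lower until just above the tip.

Request:
apply_moves:
  deltas:
    - {"tx": 0.03,"ty": -0.001,"tz": 0,"twist": 0,"jaw": 1}
    - {"tx": 0.07,"ty": -0.002,"tz": 0,"twist": 0,"jaw": 1}
    - {"tx": 0.11,"ty": -0.003,"tz": 0.01,"twist": 0,"jaw": 1}
    - {"tx": 0.1275,"ty": -0.003,"tz": 0.03,"twist": 0,"jaw": 1}
    - {"tx": 0.1275,"ty": -0.003,"tz": 0.055,"twist": 0,"jaw": 1}
    - {"tx": 0.1275,"ty": -0.003,"tz": 0.075,"twist": 0,"jaw": 1}
    - {"tx": 0.1275,"ty": -0.003,"tz": 0.078,"twist": 0,"jaw": 1}
    - {"tx": 0.1275,"ty": -0.003,"tz": 0.078,"twist": 0,"jaw": 1}

```text
time_s: 8.95
tcp_pos: [0.597, 0.2008, 0.162]
eef_rot: [0.0, 0.999, 0.034, -0.001]
contact_force: [0.3, 1.0, -3.9]
width: 0.0314
gripper_force: 61.8
```

```bash
python3 - <<'E'
from tilt import *
s=env.observe();print(s['time_s'],s['tcp_pos'],s['contact_force'],s['joints'][5])
c=env.camera('wrist');w=c['color'];sc=env.camera('scene')['color']
z=lambda im,x,y,a,b:cv2.resize(im[y:y+b,x:x+a],(400,400),interpolation=cv2.INTER_CUBIC)
cv2.imwrite('pics/p9.png',np.hstack([z(w,220,130,200,200),z(sc,350,100,110,110)])[...,::-1])
E
```

```text
8.95 [0.59701147 0.20083116 0.1620299 ] [ 0.25678875  0.95386218 -3.89132453] 1.6481291507015388
```

View pics/p9.png

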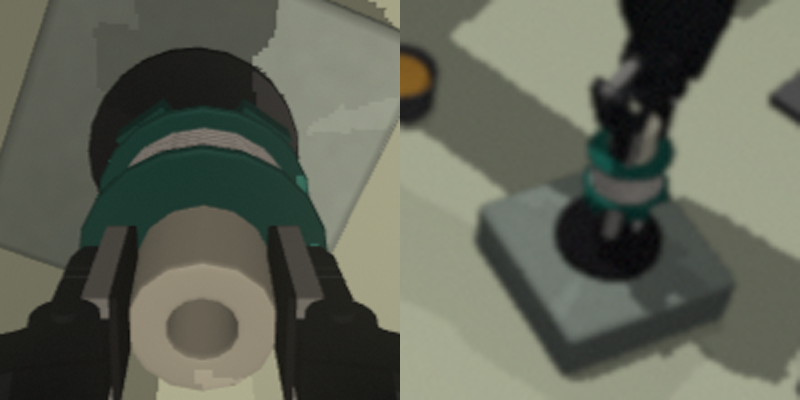

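The foot is over the spindle and the reel's gap faces the tool's +x. I'll turn about 10° toward the pin's angle, correct by 2 mm and lower gently.

Request:
apply_moves:
  deltas:
    - {"tx": -0.001,"ty": -0.002,"tz": 0,"twist": 0.08,"jaw": 1}
    - {"tx": -0.001,"ty": -0.002,"tz": 0,"twist": 0.17,"jaw": 1}
    - {"tx": -0.001,"ty": -0.002,"tz": 0.004,"twist": 0.17,"jaw": 1}
    - {"tx": -0.001,"ty": -0.002,"tz": 0.008,"twist": 0.17,"jaw": 1}
    - {"tx": -0.001,"ty": -0.002,"tz": 0.012,"twist": 0.17,"jaw": 1}
    - {"tx": -0.001,"ty": -0.002,"tz": 0.015,"twist": 0.17,"jaw": 1}
    - {"tx": -0.001,"ty": -0.002,"tz": 0.018,"twist": 0.17,"jaw": 1}
    - {"tx": -0.001,"ty": -0.002,"tz": 0.018,"twist": 0.17,"jaw": 1}

```text
time_s: 9.85
tcp_pos: [0.6008, 0.2037, 0.1533]
eef_rot: [-0.0, 0.999, -0.05, 0.006]
contact_force: [-3.9, -3.3, 23.5]
width: 0.0313
gripper_force: 65.9
```

```bash
python3 - <<'E'
from h import *
s=env.observe();print(s['wrist_torque'],s['contact_force'],s['tcp_pos'])
E
```

```text
[-0.67858713  1.14490608  0.02960733] [-3.92323271 -3.327738   23.54837561] [0.6008213  0.20369951 0.15327697]
```

Request:
apply_moves:
  deltas:
    - {"tx": 0,"ty": 0,"tz": -0.008,"twist": 0,"jaw": 1}
    - {"tx": 0,"ty": 0,"tz": -0.014,"twist": 0,"jaw": 1}
    - {"tx": 0,"ty": 0,"tz": -0.014,"twist": 0,"jaw": 1}
    - {"tx": 0,"ty": 0,"tz": -0.014,"twist": 0,"jaw": 1}

```text
time_s: 10.25
tcp_pos: [0.5954, 0.2036, 0.1575]
eef_rot: [0.0, 0.999, -0.05, -0.001]
contact_force: [0.4, 0.4, -3.7]
width: 0.0307
gripper_force: 62.4
```

```bash
python3 - <<'E'
from tilt import *
s=env.observe();print(s['wrist_torque'],s['contact_force'],s['tcp_pos'],s['eef_rot'],s['time_s'])
c=env.camera('wrist');im=c['color'];tilt(im,c,(285,358,255,330))
S=env.camera('scene');T=env.camera('top')
np.savez('pics/s.npz',w=im,W=c['world_to_cam'],s=S['color'],t=T['color'])
# scene: spindle & turntable zone, foot outline by colour
x0,y0=385,130;q=S['color'][y0:190,x0:445].astype(int)
g=((q[...,1]-q[...,0]>25)).astype(np.uint8);n,l,st,ce=cv2.connectedComponentsWithStats(g);print('teal',st[1:],ce[1:]+[x0,y0])
gy=q.sum(2)/3;m=cv2.morphologyEx((gy<55).astype(np.uint8),cv2.MORPH_OPEN,np.ones((3,3)));n,l,st,ce=cv2.connectedComponentsWithStats(m);print('dark',st[1:],ce[1:]+[x0,y0])
p=s['tcp_pos']
for nm,P in [('spintip',[.5937,.203,.105]),('foot est',[p[0]-.0025,p[1],p[2]-.047]),('seat',[.5937,.203,.06])]:print(nm,proj(S,P),proj(T,P))
cv2.imwrite('pics/p10.png',np.hstack([cv2.resize(S['color'][130:190,385:445],(560,560),interpolation=cv2.INTER_CUBIC)])[...,::-1])
E
```

```text
[-0.01490292 -0.06408695  0.00892185] [ 0.39046892  0.41451507 -3.70189858] [0.59537065 0.20361672 0.15751471] [ 1.49770134e-04  9.98727070e-01 -5.04331585e-02 -8.45294325e-04] 10.25
ell 324.3 289.6 68.6 81.8 62 view lean 31.1 tilt 1.9 245
ell 320.7 294.7 31.0 36.0 89 view lean 31.9 tilt -1.1 95
ell 320.7 294.7 31.3 36.7 90 view lean 31.9 tilt -0.3 99
ell 319.0 295.4 68.0 77.1 77 view lean 32.0 tilt -3.9 208
ell 354.2 265.3 1.0 19.7 171 view lean 27.5 tilt 59.6 40
ell 287.8 264.4 1.1 17.4 10 view lean 26.3 tilt 59.9 38
teal [[16  7 22 12 96]
 [14 17  9 10 34]
 [34 24  2  2  2]
 [24 27  7  3 13]] [[410.83333333 143.89583333]
 [401.85294118 152.70588235]
 [419.5        154.5       ]
 [411.69230769 157.61538462]]
dark [[ 17   0  21  20 256]
 [ 35   0   5   6  24]
 [  8  22  29  25 536]
 [ 33  50  22  10 112]
 [  0  52   6   8  31]] [[410.8125     139.51953125]
 [422.16666667 132.16666667]
 [407.1511194  165.13059701]
 [429.97321429 185.51785714]
 [387.09677419 185.90322581]]
spintip [410.42599578 152.47391522] [202.33341502 202.41330897]
foot est [410.71541243 150.84054002] [201.49842394 202.27699227]
seat [407.53003187 163.14595404] [207.12027181 205.9279147 ]
```

View pics/p10.png

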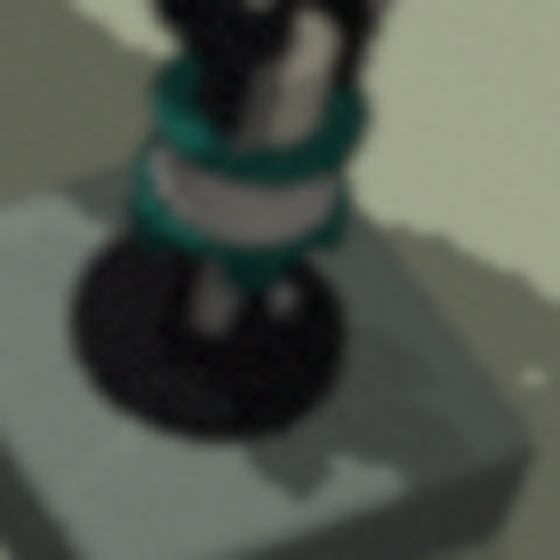

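The scene crop shows the foot centred laterally over the spindle, with the pin at (285,298). The contact moment puts the touch on the bore's -x rim, so the reel sat too far +x. I'll shift 4 mm in -x and probe again lightly.

Request:
apply_moves:
  deltas:
    - {"tx": -0.004,"ty": 0,"tz": 0,"twist": 0,"jaw": 1}
    - {"tx": -0.004,"ty": 0,"tz": 0.003,"twist": 0,"jaw": 1}
    - {"tx": -0.004,"ty": 0,"tz": 0.006,"twist": 0,"jaw": 1}
    - {"tx": -0.004,"ty": 0,"tz": 0.009,"twist": 0,"jaw": 1}
    - {"tx": -0.004,"ty": 0,"tz": 0.009,"twist": 0,"jaw": 1}

```text
time_s: 10.9
tcp_pos: [0.5928, 0.2042, 0.1528]
eef_rot: [0.0, 0.999, -0.05, 0.001]
contact_force: [-5.6, -1.3, 10.5]
width: 0.0313
gripper_force: 64.3
```

```bash
cat > c.py <<'E'
from h import *
s=env.observe();F=s['contact_force']-np.array([.3,.5,-3.8]);M=s['wrist_torque']
print(s['time_s'],'tcp',np.round(s['tcp_pos'],4),'F',np.round(F,1),'M',np.round(M,2),'contact off',np.round([(-(M[1])-.21*F[0])/F[2],(M[0]-.21*F[1])/F[2]],4),'j6',round(s['joints'][5],2))
E
python3 c.py
```

```text
10.9 tcp [0.5928 0.2042 0.1528] F [-5.9 -1.8 14.3] M [-0.31  1.27 -0.04] contact off [-0.0022  0.0039] j6 1.82
```

Request:
apply_moves:
  deltas:
    - {"tx": -0.0015,"ty": 0.0005,"tz": 0,"twist": 0,"jaw": 1}
    - {"tx": -0.003,"ty": 0.001,"tz": 0,"twist": 0,"jaw": 1}
    - {"tx": -0.004,"ty": 0.001,"tz": 0,"twist": 0,"jaw": 1}
    - {"tx": -0.004,"ty": 0.001,"tz": 0,"twist": 0,"jaw": 1}

```text
time_s: 11.3
tcp_pos: [0.5907, 0.2041, 0.1529]
eef_rot: [-0.001, 0.999, -0.051, 0.004]
contact_force: [1.9, 1.0, 6.1]
width: 0.0311
gripper_force: 63.5
```

```bash
python3 c.py
```

```text
11.3 tcp [0.5907 0.2041 0.1529] F [1.6 0.5 9.9] M [ 0.19 -0.47  0.02] contact off [0.0135 0.0092] j6 1.82
```

Contact readings consistently lean toward +y. I'll sweep lightly in x at y +3 mm; the z drop will show entry.

Request:
apply_moves:
  deltas:
    - {"tx": 0,"ty": -0.0015,"tz": 0,"twist": 0,"jaw": 1}
    - {"tx": 0,"ty": -0.003,"tz": 0,"twist": 0,"jaw": 1}
    - {"tx": 0.002,"ty": -0.003,"tz": 0,"twist": 0,"jaw": 1}
    - {"tx": 0.004,"ty": -0.003,"tz": 0,"twist": 0,"jaw": 1}
    - {"tx": 0.006,"ty": -0.003,"tz": 0,"twist": 0,"jaw": 1}
    - {"tx": 0.008,"ty": -0.003,"tz": 0,"twist": 0,"jaw": 1}
    - {"tx": 0.008,"ty": -0.003,"tz": 0,"twist": 0,"jaw": 1}

```text
time_s: 12.0
tcp_pos: [0.5961, 0.2055, 0.149]
eef_rot: [0.0, 0.999, -0.051, -0.0]
contact_force: [-0.3, -1.1, -4.7]
width: 0.0313
gripper_force: 62.4
```

```bash
python3 c.py
```

```text
12.0 tcp [0.5961 0.2055 0.149 ] F [-0.6 -1.6 -0.9] M [0.   0.   0.01] contact off [-0.13   -0.3968] j6 1.82
```

It dropped to z 0.149 with no load, so the spindle is in the bore. Lowering further.

Request:
apply_moves:
  deltas:
    - {"tx": 0,"ty": 0,"tz": 0.003,"twist": 0,"jaw": 1}
    - {"tx": 0,"ty": 0,"tz": 0.006,"twist": 0,"jaw": 1}
    - {"tx": 0,"ty": 0,"tz": 0.009,"twist": 0,"jaw": 1}
    - {"tx": 0,"ty": 0,"tz": 0.012,"twist": 0,"jaw": 1}

```text
time_s: 12.4
tcp_pos: [0.5959, 0.2056, 0.1368]
eef_rot: [0.0, 0.999, -0.051, -0.0]
contact_force: [1.0, 0.5, -3.4]
width: 0.0312
gripper_force: 62.4
```

```bash
python3 c.py
```

```text
12.4 tcp [0.5959 0.2056 0.1368] F [ 0.7 -0.   0.4] M [-0.05 -0.   -0.02] contact off [-0.3634 -0.1254] j6 1.82
```

Request:
apply_moves:
  deltas:
    - {"tx": 0,"ty": 0,"tz": 0.004,"twist": 0,"jaw": 1}
    - {"tx": 0,"ty": 0,"tz": 0.008,"twist": 0,"jaw": 1}
    - {"tx": 0,"ty": 0,"tz": 0.011,"twist": 0,"jaw": 1}
    - {"tx": 0,"ty": 0,"tz": 0.014,"twist": 0,"jaw": 1}
    - {"tx": 0,"ty": 0,"tz": 0.016,"twist": 0,"jaw": 1}
    - {"tx": 0,"ty": 0,"tz": 0.018,"twist": 0,"jaw": 1}

```text
time_s: 13.0
tcp_pos: [0.5965, 0.2055, 0.1197]
eef_rot: [0.0, 0.999, -0.051, 0.0]
contact_force: [0.3, -1.6, -2.1]
width: 0.0308
gripper_force: 62.5
```

```bash
python3 c.py
```

```text
13.0 tcp [0.5965 0.2055 0.1197] F [ 0.  -2.1  1.7] M [-0.35 -0.13 -0.02] contact off [0.0736 0.0529] j6 1.82
```

Request:
apply_moves:
  deltas:
    - {"tx": 0,"ty": 0,"tz": 0.0015,"twist": 0,"jaw": 1}
    - {"tx": 0,"ty": 0,"tz": 0.003,"twist": 0,"jaw": 1}
    - {"tx": 0,"ty": 0,"tz": 0.0045,"twist": 0,"jaw": 1}
    - {"tx": 0,"ty": 0,"tz": 0.006,"twist": 0,"jaw": 1}
    - {"tx": 0,"ty": 0,"tz": 0.006,"twist": 0,"jaw": 1}

```text
time_s: 13.5
tcp_pos: [0.5965, 0.2054, 0.1135]
eef_rot: [0.0, 0.999, -0.051, 0.0]
contact_force: [2.3, -4.0, -3.4]
width: 0.0316
gripper_force: 62.5
```

```bash
python3 c.py
```

```text
13.5 tcp [0.5965 0.2054 0.1135] F [ 2.  -4.5  0.4] M [-0.7  -0.52  0.01] contact off [0.2086 0.5643] j6 1.82
```

No vertical load yet. There is a small side load, so I'll correct y by -1.5 mm and continue down.

Request:
apply_moves:
  deltas:
    - {"tx": 0.0003,"ty": 0.0015,"tz": 0,"twist": 0,"jaw": 1}
    - {"tx": 0.0005,"ty": 0.0018,"tz": 0.001,"twist": 0,"jaw": 1}
    - {"tx": 0.0005,"ty": 0.0018,"tz": 0.002,"twist": 0,"jaw": 1}
    - {"tx": 0.0005,"ty": 0.0018,"tz": 0.003,"twist": 0,"jaw": 1}
    - {"tx": 0.0005,"ty": 0.0018,"tz": 0.004,"twist": 0,"jaw": 1}
    - {"tx": 0.0005,"ty": 0.0018,"tz": 0.004,"twist": 0,"jaw": 1}

```text
time_s: 14.1
tcp_pos: [0.5965, 0.2041, 0.1099]
eef_rot: [-0.0, 0.999, -0.051, -0.0]
contact_force: [-0.2, 0.5, -0.5]
width: 0.0311
gripper_force: 62.8
```

```bash
python3 c.py
```

```text
14.1 tcp [0.5965 0.2041 0.1099] F [-0.5 -0.   3.3] M [ 0.07  0.19 -0.01] contact off [-0.0246  0.0233] j6 1.82
```

Request:
apply_moves:
  deltas:
    - {"tx": 0,"ty": 0,"tz": 0.001,"twist": 0,"jaw": 1}
    - {"tx": 0,"ty": 0,"tz": 0.002,"twist": 0,"jaw": 1}
    - {"tx": 0,"ty": 0,"tz": 0.002,"twist": 0,"jaw": 1}

```text
time_s: 14.4
tcp_pos: [0.5973, 0.204, 0.1094]
eef_rot: [-0.0, 0.999, -0.051, 0.001]
contact_force: [-1.6, -0.9, 6.9]
width: 0.0311
gripper_force: 63.8
```

```bash
python3 c.py; python3 - <<'E'
from tilt import *
c=env.camera('wrist');tilt(c['color'],c,(285,358,255,330));w=c['color'];np.savez('pics/t.npz',w=w,W=c['world_to_cam'])
S=env.camera('scene')['color'];q=S[100:200,370:450].astype(int)
m=((q[...,1]-q[...,0]>25)).astype(np.uint8);ys,xs=np.nonzero(m);print('teal rows',np.bincount(ys+100)[125:185],)
E
```

```text
14.4 tcp [0.5973 0.204  0.1094] F [-1.9 -1.4 10.7] M [-0.01  0.73  0.03] contact off [-0.0305  0.0269] j6 1.82
ell 361.1 347.8 33.7 89.4 111 view lean 40.5 tilt 27.3 66
ell 320.7 294.5 31.4 36.1 91 view lean 31.7 tilt -2.0 96
ell 320.7 294.5 31.7 36.8 91 view lean 31.7 tilt -1.2 100
ell 320.8 293.6 66.9 73.4 93 view lean 31.6 tilt -7.3 344
ell 354.2 265.0 1.2 18.3 171 view lean 27.3 tilt 58.9 40
ell 287.8 264.4 1.1 17.4 10 view lean 26.1 tilt 60.1 38
teal rows [ 0  0  0  0  0  0  0  0  0  0  0  0  0  0  0  0  0  0  0  0  0  0  0  0
  2  3  3  4  7  8 10 12 11 14 17 14  2  2  3  5  6  7  9  5  7  5  1]
```

The hard stop at TCP 0.1094 is 43.5 mm below the spindle-tip contact. A seated reel predicts 45 mm less the rounding of the tip; a reel propped on the pin could show at most 38 mm. So the foot is home with the pin in a gap. Unload, release and rise.

Request:
apply_moves:
  deltas:
    - {"tx": 0,"ty": 0,"tz": -0.002,"twist": 0,"jaw": 1}
    - {"tx": 0,"ty": 0,"tz": -0.002,"twist": 0,"jaw": 0.7}
    - {"tx": 0,"ty": 0,"tz": -0.002,"twist": 0,"jaw": 0.4}
    - {"tx": 0,"ty": 0,"tz": -0.002,"twist": 0,"jaw": 0}
    - {"tx": 0,"ty": 0,"tz": -0.002,"twist": 0,"jaw": -0.4}
    - {"tx": 0,"ty": 0,"tz": -0.002,"twist": 0,"jaw": -0.7}
    - {"tx": 0,"ty": 0,"tz": -0.002,"twist": 0,"jaw": -1}
    - {"tx": 0,"ty": 0,"tz": -0.002,"twist": 0,"jaw": -1}
    - {"tx": 0,"ty": 0,"tz": -0.002,"twist": 0,"jaw": -1}

```text
time_s: 15.4
tcp_pos: [0.5966, 0.2038, 0.1096]
eef_rot: [0.0, 0.999, -0.051, 0.0]
contact_force: [-0.2, -0.7, 0.2]
width: 0.0852
gripper_force: 0.0
```

```bash
python3 c.py; python3 - <<'E'
from tilt import *
s=env.observe();print(s['width'])
c=env.camera('wrist');tilt(c['color'],c,(285,358,255,330))
for z in (.130,.137):
    print(z,'hubtop pred',proj(c,[.5937,.2035,z]),'px across',proj(c,[.5937+.0017,.2035-.017,z])-proj(c,[.5937-.0017,.2035+.017,z]))
E
```

```text
15.4 tcp [0.5966 0.2038 0.1096] F [-0.5 -1.2  4. ] M [ 0.03 -0.04 -0.  ] contact off [0.0391 0.0691] j6 1.82
0.08516854850859247
ell 304.1 319.1 42.9 90.5 59 view lean 35.5 tilt 26.2 175
ell 321.8 287.9 32.1 36.0 89 view lean 30.7 tilt -3.7 96
ell 321.8 287.9 32.4 36.7 89 view lean 30.7 tilt -2.7 100
ell 343.3 266.0 11.1 31.6 128 view lean 27.4 tilt 42.0 57
ell 306.8 274.9 33.6 47.9 52 view lean 28.3 tilt 17.2 68
0.13 hubtop pred [322.16173245 286.59998076] px across [ 78.42262304 -14.23063619]
0.137 hubtop pred [322.22704169 295.67222098] px across [ 82.45941552 -14.83234679]
```

Released. The hub top is at row 287.9, against 286.6 predicted for seated and 295.7 for propped. I'll rise and back off to verify with clear views.

Request:
apply_moves:
  deltas:
    - {"tx": 0,"ty": 0,"tz": -0.01,"twist": 0,"jaw": -1}
    - {"tx": 0,"ty": 0,"tz": -0.03,"twist": 0,"jaw": -1}
    - {"tx": 0,"ty": 0,"tz": -0.06,"twist": 0,"jaw": -1}
    - {"tx": 0,"ty": 0,"tz": -0.1,"twist": 0,"jaw": -1}
    - {"tx": -0.02,"ty": 0,"tz": -0.13,"twist": 0,"jaw": -1}
    - {"tx": -0.05,"ty": 0,"tz": -0.13,"twist": 0,"jaw": -1}
    - {"tx": -0.08,"ty": 0,"tz": -0.13,"twist": 0,"jaw": -1}
    - {"tx": -0.11,"ty": 0,"tz": -0.13,"twist": 0,"jaw": -1}
    - {"tx": -0.11,"ty": 0,"tz": -0.13,"twist": 0,"jaw": -1}
    - {"tx": -0.11,"ty": 0,"tz": -0.13,"twist": 0,"jaw": -1}

```text
time_s: 16.45
tcp_pos: [0.4872, 0.2151, 0.2406]
eef_rot: [-0.0, 0.999, -0.05, 0.001]
contact_force: [0.1, -0.5, 0.4]
width: 0.0856
gripper_force: 0.0
```

```bash
python3 - <<'E'
from tilt import *
s=env.observe();print(s['time_s'],s['tcp_pos'])
c=env.camera('wrist');S=env.camera('scene');im=c['color']
p0=proj(c,[.594,.2035,.13]);print('hub top pred',p0,proj(c,[.594,.2035,.137]),'scene',proj(S,[.594,.2035,.13]),proj(S,[.594,.2035,.137]))
u,v=p0.astype(int);tilt(im,c,(max(u-75,0),u+75,max(v-60,0),v+60))
# scene hub-top & flange
q=S['color'].astype(int);x0,y0,x1,y1=370,105,460,190
h=((q.min(2)>115)&(q[...,0]>q[...,2]+5)&(abs(q[...,0]-q[...,1])<25)).astype(np.uint8)
t=(q[...,1]-q[...,0]>25).astype(np.uint8)
for nm,m in(('teal',t),):
    n,l,st,ce=cv2.connectedComponentsWithStats(m[y0:y1,x0:x1])
    for i in range(1,n):
        if st[i,4]>15:print(nm,st[i]+[x0,y0,0,0,0],ce[i]+[x0,y0])
print('profile u=412 col', q[105:185,412].tolist()[::3])
np.savez('pics/e.npz',w=im,s=S['color'])
E
```

```text
16.45 [0.48724006 0.21510055 0.24060376]
hub top pred [321.90986128  56.34845853] [321.9355607   54.72749464] scene [412.31564138 146.24649662] [412.79755927 144.47394428]
ell 392.0 102.7 1.0 23.1 15 view lean -0.1 tilt 87.4 48
ell 321.4 61.5 8.7 12.8 90 view lean -7.7 tilt 39.4 38
ell 321.7 58.4 21.0 23.1 1 view lean -8.2 tilt 16.6 62
ell 321.7 58.5 21.5 23.6 0 view lean -8.2 tilt 16.5 66
ell 321.8 57.9 44.6 48.4 178 view lean -8.3 tilt 14.7 130
ell 321.8 57.9 45.0 48.9 178 view lean -8.3 tilt 14.7 134
ell 329.9 69.3 56.1 76.1 30 view lean -6.4 tilt 36.1 269
ell 324.9 67.5 95.5 100.1 21 view lean -6.8 tilt 10.7 188
ell 297.4 59.5 27.0 62.1 10 view lean -8.4 tilt 55.8 231
ell 248.6 33.8 1.3 34.9 7 view lean -12.9 tilt 75.1 76
ell 312.7 62.7 88.9 121.1 120 view lean -7.7 tilt 35.1 401
teal [397 146  25  26 213] [407.49765258 158.57746479]
profile u=412 col [[154, 158, 135], [152, 157, 133], [154, 159, 136], [154, 158, 135], [154, 159, 136], [155, 160, 137], [155, 160, 137], [156, 160, 137], [155, 160, 137], [156, 159, 137], [116, 119, 101], [95, 97, 83], [95, 99, 86], [171, 178, 183], [98, 95, 86], [172, 180, 186], [94, 92, 83], [94, 91, 82], [30, 79, 70], [36, 75, 67], [93, 91, 88], [40, 57, 52], [13, 23, 23], [20, 18, 21], [73, 78, 73], [117, 125, 117], [117, 126, 117]]
```

```bash
python3 - <<'E'
from h import *
from scipy.spatial.transform import Rotation as Q
s=env.observe();c=env.camera('wrist')
def T(q,p):
    M=np.eye(4);M[:3,:3]=Q.from_quat([q[1],q[2],q[3],q[0]]).as_matrix();M[:3,3]=p;return M
c1=dict(c);c1['world_to_cam']=c['world_to_cam']@T(s['eef_rot'],s['tcp_pos'])@np.linalg.inv(T([0,.9987,-.0505,0],[.5966,.2038,.1096]))
print('hub top from two wrist views',tri([ray(c,321.7,58.2),ray(c1,321.8,287.9)]))
S=env.camera('scene');g=cv2.cvtColor(S['color'],cv2.COLOR_RGB2GRAY)[135:160,400:425]
m=(g>150).astype(np.uint8);n,l,st,ce=cv2.connectedComponentsWithStats(m)
for i in range(1,n):print(st[i]+[400,135,0,0,0],ce[i]+[400,135])
print(g[5:22,6:20])
E
```

```text
hub top from two wrist views (array([0.59338706, 0.20355912, 0.13043336]), [9.371033461464114e-05, 9.371033461454547e-05])
[414 135  11   5  26] [420.65384615 136.03846154]
[406 143  12   9  65] [411.52307692 147.12307692]
[[ 95  96  95  94  95  96  94  92  95  95  94  94  95  95]
 [ 95  95  97  97  97  98  95  93  91  91  92  95  96  94]
 [ 96  99 107 113 121 120 115 101  90  83  88  93  94  96]
 [101 118 139 152 164 164 157 142 124 102  89  89  91  94]
 [119 151 171 178 180 178 175 175 169 149 118  93  90  93]
 [141 174 182 175 160 154 157 165 177 176 158 122  94  92]
 [156 182 180 151 120 111 111 125 153 178 178 150 108  90]
 [156 182 179 142 107  96  95 102 127 169 185 172 125  89]
 [145 177 181 160 130 110 107 116 139 173 186 172 125  82]
 [122 160 180 179 165 148 142 151 170 183 181 159 110  73]
 [103 130 159 173 178 179 177 181 183 180 162 124  78  58]
 [ 93 104 120 138 157 169 170 171 168 152 124  86  55  47]
 [ 92  95  98 105 113 117 120 121 117 106  89  65  49  46]
 [ 94  96  96  95  94  93  93  93  92  89  77  58  48  54]
 [ 94  95  95  94  92  91  91  92  90  86  71  56  50  58]
 [ 92  94  95  94  93  91  92  90  89  80  62  48  47  57]
 [ 87  91  94  93  92  92  92  88  83  68  53  44  48  61]]
```

The hub top triangulates to z 0.1304 at the spindle axis, matching 0.130 for fully seated (propped would be 0.137). Two other checks agree, so I'm handing in.

```bash
python3 -c "
from cell import env
print(env.close_job())"
```

```text
the job is handed in; nothing more can be done
None
```

The tall reel is on the feeder, fully home by camera measurement (hub top at 130 mm, exactly the seated height; on the pin it would be 137 mm), released and handed in at about 16.5 s; the flat reel and the other loose things were left alone.

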